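# Open the studio's lustre chest by its combination dial

### The job

Open the steel lock chest that holds the gold lustres: turn the dial on its lid left (anticlockwise from above) to 12, then right to 38, then left again until the bolt is drawn and the dial comes up against its stop - feel for the stop and do not force it. Then lift the lid by its handle until it stands well open, about 60 degrees, and let go. Leave the pots and tools around the chest where they are.

Things in the scene. Friction and masses are not known exactly. Their poses are not given: they have to be found in the camera images.
- chest: Grey steel lock chest, fixed to the bench: 230 mm deep (its x), 300 mm wide (its y), 128 mm high with the lid shut. Origin: centre of its underside. Its front, with the bolt's keeper, faces its -x; the lid's hinge runs along its rear top edge. The dial's axis stands over the origin, the lid's handle 95 mm in front of that.
- dial_grip (a point): On the dial's axis at the height to grip, 31 mm above the lid (159 mm above the bench). Round fluted metal knob, 42 mm across, standing 8 to 42 mm above the lid, in one with a black dial disc 76 mm across, at most 8 mm above the lid. No loose thing and no handle within 85 mm of the axis. x axis: towards the dial's mark 0.
- dial_zero (a point): The dial's mark 0, 32 mm from the axis: the longest, broadest of 40 white marks, repeated as a black line on the knob's top from centre to 0. Tens are long marks, fives medium. Numbers run up clockwise from 0 seen from above, so turning left (anticlockwise) brings higher numbers to the index.
- dial_index (a point): Black index mark at which numbers are read, on the fixed steel ring round the dial (94 mm across, 9 mm high), on the hinge side (chest's +x), 43 mm from the axis.
- dial (a joint): Dial angle, rad, left (anticlockwise from above) positive, 0 with mark 0 at the index; one number is 0.1571 rad. Starts within 4 numbers of 0 either way: left to 12 ends at +1.885, then right to 38 (two marks short of 0) at -0.314. One number either way is near enough; if overshot further, go right to -2.2 and begin again. No end stops. Turning takes 0.05 to 0.15 N m, uneven.
- lock_case: Lock set into the lid. Origin: on the dial's axis at the lid's top face; x to the hinge, z the lid's normal. On the last left turn a fence drops in near 2 or 3; the dial then draws the bolt against about 0.2 N m and stops dead between 0.87 and 1.2 rad, which differs each time. Bring the bolt to bear on its stop with 2 to 25 N (0.05 to 0.5 N m more than drawing takes); over 25 N is forcing it.
- lock_bolt: Steel bolt in the lid, 22 x 12 mm, 24 mm to the chest's -y side of the dial's axis. Origin: on the dial's axis at the lid's underside when thrown; it moves to the lock case's +x as it is drawn. Thrown, its nose stands 9 mm out of the lid's front edge under the keeper's strap; drawn 7 mm it is clear, at its stop it has moved 8.5 to 13.5 mm.
- keeper: Steel strap on the chest's front into which the bolt shoots: 50 mm wide, stands 12 mm out, top just below the lid's top. Origin: the chest's origin. Over 25 N of the bolt against it (lifting the lid while locked) is forcing the lid.
- lid_handle (a point): Centre of the lid's bow handle: round steel bar, 10 mm thick, 110 mm long along the chest's y, its centre 43 mm above the lid (171 mm above the bench), on a post at each end, 20 mm behind the lid's front edge. Pinched across (along the chest's x), it can pivot between the fingers as the lid rises.
- lid_hinge (a point): Middle of the hinge line (along the chest's y), at the box's rear top edge, 100 mm above the bench. With the lid shut the handle's bar lies 210 mm in front of it and 71 mm above it.
- lid (a joint): Opening angle of the lid, rad: 0 shut, 1.45 fully open. Lid and lock weigh about 1.1 kg, lifting takes about 10 N at the handle. The stiff hinge holds the lid where it is left above about 0.85 rad.
- mug_mid (a point): Bystander: pale bisque mug, 80 mm across, 88 mm high. Point at its middle, half-way up.
- bowl_mid (a point): Bystander: pale bisque bowl, 116 mm across, 55 mm high. Point at its middle, half-way up.
- glaze_jar_mid (a point): Bystander: closed glass jar, 68 mm across, 85 mm high. Point at its middle, half-way up.
- bud_vase_mid (a point): Bystander: brown stoneware bud vase, 72 mm across, 100 mm high. Point at its middle, half-way up.
- trim_tool_mid (a point): Bystander: loop trimming tool lying down, 175 mm long, handle 14 mm thick. Point at its middle, half-way up.
- wood_rib_mid (a point): Bystander: flat wooden throwing rib, 150 x 50 x 7 mm. Point at its middle, half-way up.

How it is judged (in metres and radians):
On the way, in this order (a step that is already met when the one before it is completed fails the run):
1. the dial is turned left to 12 (value of joint dial between 1.72 and 2.05 rad), for 0.2 s.
2. then right to 38 (value of joint dial between -0.479 and -0.149 rad), for 0.2 s.
3. then left until the bolt is drawn and bears on its stop (x of lock_bolt in the frame of lock_case above 0.0078 m and contact force between lock_bolt and lock_case above 2 N), for 0.1 s.
4. the lid is lifted open (value of joint lid above 0.87 rad), for 0.2 s.
At the end, for the whole second after the job is handed in: The lid stands open by itself, at rest, at more than 0.87 rad (50 degrees), with the bolt still drawn (at least 7.8 mm); the six pots and tools around the chest are within 30 mm of where they stood (value of joint lid above 0.87 rad and velocity of joint lid between -0.05 and 0.05 rad/s and x of lock_bolt in the frame of lock_case above 0.0078 m); the robot touches nothing.
It fails at once if the dial is forced against its stop (bolt on stop over 25 N) (contact force between lock_bolt and lock_case above 25 N).
It fails at once if the lid is forced up against the thrown bolt (over 25 N) (contact force between lock_bolt and keeper above 25 N).
It fails at once if a pot or tool around the chest is displaced by more than 30 mm or knocked over (distance of any of mug_mid, bowl_mid, glaze_jar_mid, bud_vase_mid, trim_tool_mid, wood_rib_mid from where it was at the start of the episode above 0.03 m).
It also fails if it takes over 72 s, if anything falls off the work surface, if the arm or the gripper's body presses on something with over 40 N, if the wrist force passes 120 N, or if a joint passes its speed limit or range.

### The arm

A 7-joint arm with a two-finger parallel gripper is mounted at the origin on the work surface. World frame = base frame: x ahead of the robot, y to its left, z up, the work surface at z = 0. Lengths are in mm, angles in rad, forces in N, time in s.
With the tool pointing down it reaches from about 400 to 850 mm from the base axis. Payload 10.4 kg.
Tool frame: the origin (TCP) lies on the centre line of the jaws, within the pads' length; the fingertips stand 11 mm ahead of it and the grasp point (between the pads) lies 8 mm behind it; y points along the fingers, x is the direction in which the jaws open and shut, and the axes are right-handed (so a half turn about y gives the same grasp; the last joint's range is limited). The gripper opens to 85 mm and grips with 20 to 120 N. Pads are 22 mm wide; open, the fingers measure 114 mm over their backs; the gripper's body (76 mm by 85 mm) begins 54 mm behind the grasp point. The pads swing forward as they close: fully open they stand 13 mm farther back than shut.
Start: joints at [-1.282, 0.332, -0.065, 1.46, 0.022, 1.35, -0.088], TCP at [191.72, 594.89, 242.338] pointing down, gripper open.
Joint ranges: [-2.6, 2.6], [-0.5, 2.12], [-1.47, 1.34], [0.16, 2.42], [-1.27, 4.41], [0.06, 2.06], [-2.6, 2.6]. Speed limits (rad/s): [2.22, 2.22, 2.79, 2.79, 3.14, 3.14, 3.14].

### API

Orientations are given as a unit quaternion [x, y, z, w].
In Python, from bench import r, optics, recognise gives the robot as it stands. The module is installed in compiled form; this text tells all that it offers.
- The arm moves only by the tool move_arm, never from a script. Its argument "moves" is text: rows parted by semicolons, each of 6 numbers parted by spaces: the shift along the tool's x, y, z in cm, then the turn, a rotation vector about the tool's x, y, z in degrees. In form: tx ty tz rx ry rz; .... A call has 1 to 10 rows; each row is the pose to reach, as a shift and turn from the pose commanded when the call began, along the tool's axes at that moment; what a row does not reach only later rows make up. A row lasts 1/12 s, in which the tool goes at most 41.7 mm and 7.16 degrees, less where a joint would pass 70% of its speed; a pose out of reach is approached as far as the arm can. A call with a gripper value outside its range is refused whole. "jaw" is the opening, from 0 (shut) to 1 (fully open), set as the call begins (left out, the last holds). The fingers move at their own pace and stop on an object; the grip force is fixed at half the most. Time passes only in rows, so rows that repeat a pose let the fingers close. It gives the time, the measured TCP pose, the force and the opening at its end, in the units of the state.
- r.state(): the state, without advancing time (a new reading comes with each control period).
- optics.read_camera(name): name is "scene" or "top"; returns the picture (420x560x3 uint8, red, green, blue); there is no depth.
- optics.camera_model(name): a dict with "K" (3x3 intrinsics, pixels), "world_to_cam" (4x4, takes a point from world to camera coordinates). Camera axes: x right, y up, looking along -z (the intrinsics and any distortion apply to the point x, -y, -z); pixel columns grow to the right and rows downward; lengths in mm; the calibration is good to about 2 mm. A picture is of the moment at which its call begins. camera_model takes no time and is no camera call.
- r.finish_job(): hands the job in, once; it reports no verdict.
Trained networks look in the newest picture that a camera, given by its name, has taken for a name from the list of things; names that differ only in an ending like _2 or _b are one class to them, and where a whole thing is asked for, a point or a joint stands for the part that bears it (a point fixed in the world has none). Each returns a list of dicts, best first, with "confidence" (0 to 1); they miss things now and then, are a little off and sometimes report something else, mostly with a low value. They report only what shows in the picture. A call takes as long as a camera call.
- recognise(camera, target): "at" ([x, y, z] in mm, in world coordinates, good to about 4 mm: the middle of the surface that is visible of it).
The state is a dict: "time_s": time; "joint_positions": joint angles; "qvel": joint speeds; "tau": joint torques, N m; "eef_pos": TCP position; "tool_rot": TCP orientation; "ft_force": force on the tool from outside, world axes, zero at the start; "torque": the same for the moment, N m; "gripper_width": opening from 0.0 (shut) to 1.0 (fully open).
Only numpy, scipy, OpenCV 4.12 (cv2) and the standard library are available. Lean on these libraries where they do the work, as an engineer would, in place of code of your own. Each camera call takes 0.05 s, during which the arm holds its last target. There are 200 camera calls.

## Working session

There is one attempt and no reset: what is moved stays moved. The work goes in short steps, Python scripts to look and compute and a tool call to move; the robot and the scene stay as the last step left them, time stands still between calls to the robot, and variables do not carry over. Pictures are saved under pics/ and viewed, about 8 in all and at most 12, crops included, and the job is handed in when it is done.

Besides the shell and the picture viewer there is one more tool, called after ">>>" as name(argument=value, ...), one argument or row to a line, values as JSON. move_arm: Moves the arm, as the interface text tells. Its arguments: {"type":"object","properties":{"moves":{"type":"string"},"jaw":{"type":"number"}},"required":["moves"]}

```bash
mkdir -p pics
python3 - <<'E'
from bench import r, optics, recognise
import cv2, numpy as np
np.set_printoptions(precision=4,suppress=True)
s=r.state(); print(s)
ims=[]
for c in("scene","top"):
    im=optics.read_camera(c); m=optics.camera_model(c); print(c,m)
    cv2.imwrite(f"pics/{c}1.png",im[:,:,::-1])
for t in ["dial_grip","dial_zero","dial_index","lid_handle","chest","mug_mid","bowl_mid","glaze_jar_mid","bud_vase_mid","trim_tool_mid","wood_rib_mid"]:
    for c in("scene","top"):
        print(t,c,[(np.round(d["at"]),round(d["confidence"],2)) for d in recognise(c,t)[:2]])
E
```

```text
{'time_s': 0.0, 'joint_positions': array([-1.2816,  0.3329, -0.0647,  1.4609,  0.0216,  1.3499, -0.0885]), 'qvel': array([ 0.0009,  0.0005, -0.0015,  0.0017, -0.0003, -0.0006,  0.0023]), 'tau': array([  0.0025, -62.5455,   0.0507, -39.1602,   0.0162,   0.0101,
        -0.    ]), 'eef_pos': array([191.6089, 594.527 , 241.5151]), 'tool_rot': array([ 0.5719,  0.4159, -0.4167, -0.5712]), 'ft_force': array([ 0.0189, -0.533 ,  0.8365]), 'torque': array([-0.0113,  0.0171,  0.0331]), 'gripper_width': 0.9984639020864741}
scene {'K': array([[389.0136,   0.    , 276.7384],
       [  0.    , 389.0136, 210.3731],
       [  0.    ,   0.    ,   1.    ]]), 'world_to_cam': array([[   -0.8108,     0.5854,    -0.0026,   460.1998],
       [   -0.492 ,    -0.679 ,     0.5449,   270.8112],
       [    0.3172,     0.443 ,     0.8385, -1221.4284],
       [    0.    ,     0.    ,     0.    ,     1.    ]])}
top {'K': array([[420.5036,   0.    , 275.9495],
       [  0.    , 420.5036, 203.4492],
       [  0.    ,   0.    ,   1.    ]]), 'world_to_cam': array([[    0.0189,    -0.9997,    -0.012 ,    43.3891],
   
[... 841 characters left out ...]
.,  67.,  67.]), 0.24)]
mug_mid top [(array([587.,  94.,  22.]), 0.69)]
bowl_mid scene [(array([ 565., -430.,   35.]), 0.75)]
bowl_mid top []
glaze_jar_mid scene [(array([ 722., -341.,   83.]), 0.67), (array([585.,  90.,  46.]), 0.62)]
glaze_jar_mid top [(array([ 694., -349.,   82.]), 0.63)]
bud_vase_mid scene [(array([475.,  66.,  63.]), 0.62), (array([ 596., -131.,  144.]), 0.39)]
bud_vase_mid top [(array([460.,  50.,  64.]), 0.78)]
trim_tool_mid scene [(array([422., -29.,   7.]), 0.63)]
trim_tool_mid top [(array([425., -84.,  15.]), 0.93)]
wood_rib_mid scene [(array([ 719., -343.,   86.]), 0.24)]
wood_rib_mid top [(array([ 445., -279.,    5.]), 0.86), (array([ 588., -139.,  130.]), 0.16)]
```

Run:
```python
import cv2
a=cv2.imread("pics/top1.png"); cv2.imwrite("pics/top1c.png",cv2.resize(a[100:310,240:520],None,fx=2.8,fy=2.8,interpolation=cv2.INTER_CUBIC))
```

```text
(no output)
```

View pics/scene1.png

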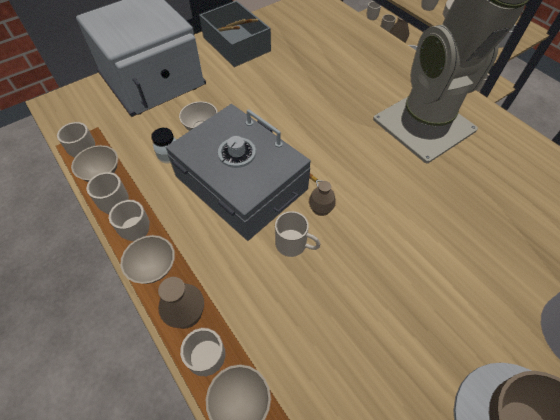

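View pics/top1c.png

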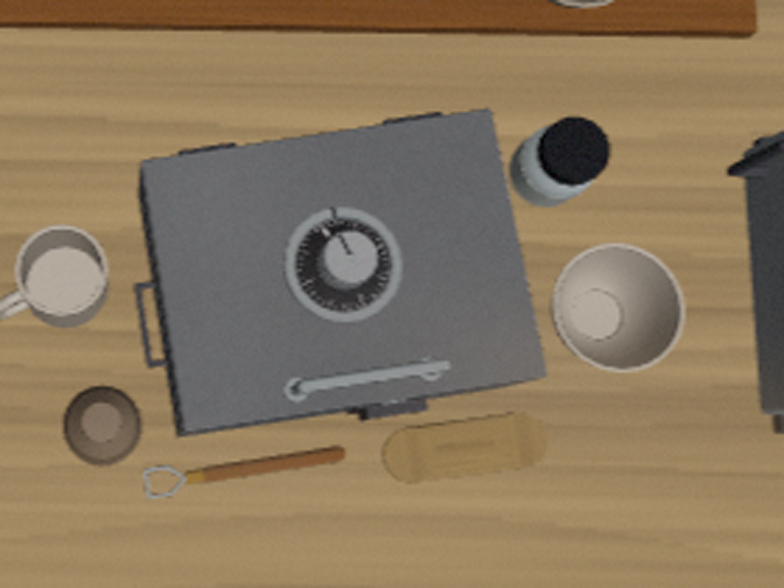

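```bash
cat > h.py <<'E'
import numpy as np, cv2
from scipy.optimize import least_squares
from scipy.spatial.transform import Rotation as R
from bench import r, optics, recognise
np.set_printoptions(precision=3,suppress=True)
def proj(c,P):
    m=optics.camera_model(c); P=np.atleast_2d(P).astype(float)
    q=P@m["world_to_cam"][:3,:3].T+m["world_to_cam"][:3,3]
    q=q*[1,-1,-1]; u=q@m["K"].T; return u[:,:2]/u[:,2:]
def T(p,L): # chest (x,y,yaw) local -> world
    L=np.atleast_2d(L).astype(float); c,s=np.cos(p[2]),np.sin(p[2])
    return np.c_[p[0]+c*L[:,0]-s*L[:,1],p[1]+s*L[:,0]+c*L[:,1],L[:,2]]
def rect(im,c,p,z,half=60,n=600): # rectified, chest +x up, +y left
    w=T(p,[[half,half,z],[half,-half,z],[-half,-half,z],[-half,half,z]])
    H=cv2.getPerspectiveTransform(proj(c,w).astype(np.float32),np.float32([[0,0],[n,0],[n,n],[0,n]]))
    return cv2.warpPerspective(im,H,(n,n),flags=cv2.INTER_CUBIC)
E
python3 - <<'E'
from h import *
L=[[115,150,128],[115,-150,128],[-115,-150,128],[-115,150,128],[0,0,137],[0,0,170],[43,0,137]]
px=np.array([[142,160],[490,109],[545,376],[180,435],[344,265],[349,257],[334,212]])/2.8+[240,100]
f=least_squares(lambda p:(proj("top",T(p,L))-px).ravel(),[585,-137,0.1])
p=f.x;print(p,f.fun.reshape(-1,2))
print("handle",T(p,[-95,0,171]),"scene px",proj("scene",T(p,[[0,0,170],[-95,0,171],[-95,55,171]])))
im=cv2.imread("pics/top1.png")
a=rect(im,"top",p,136,50,390);b=rect(im,"top",p,170,50,390)
im=cv2.imread("pics/scene1.png")
cv2.imwrite("pics/r1.png",np.hstack([a,b]))
E
```

```text
[ 589.349 -144.197    0.165] [[-1.122 -0.227]
 [ 0.483 -0.4  ]
 [ 0.953  0.71 ]
 [ 0.646 -0.918]
 [-0.769 -0.055]
 [ 0.285  0.116]
 [-0.524  0.713]]
handle [[ 495.641 -159.814  171.   ]] scene px [[235.034 140.613]
 [262.758 120.673]
 [278.121 131.7  ]]
```

View pics/r1.png

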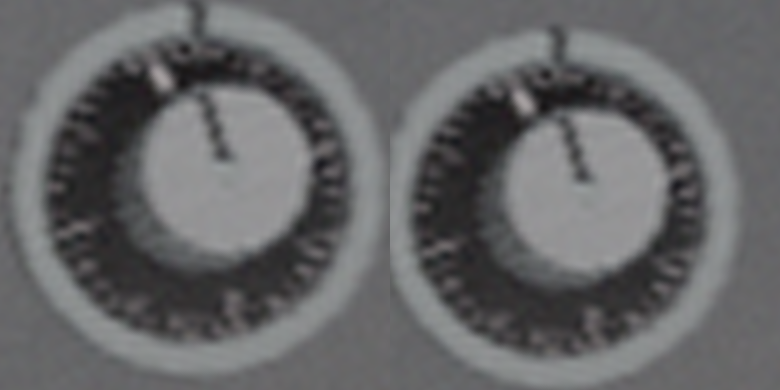

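```bash
cat >> h.py <<'E'
p0=np.array([589.3,-144.2,0.165])
def st():
    s=r.state(); A=R.from_quat(s["tool_rot"]).as_matrix()
    print("t",s["time_s"],"pos",s["eef_pos"],"q",s["joint_positions"],"w",s["gripper_width"],"F",s["ft_force"],"M",s["torque"]); print("yaw tool x deg",np.degrees(np.arctan2(A[1,0],A[0,0])),"y",A[:,1]); return s,A
def to(target,yawdeg,pitch=None): # tool-frame shift cm and rotvec deg to reach target pointing down with tool x at yaw
    s,A=st(); c,n=np.cos(np.radians(yawdeg)),np.sin(np.radians(yawdeg))
    B=np.array([[c,n,0],[0,0,-1],[-n,c,0]]).T # columns x,y,z
    print("shift cm",A.T@(np.array(target)-s["eef_pos"])/10,"rot deg",np.degrees(R.from_matrix(A.T@B).as_rotvec()))
E
python3 - <<'E'
from h import *
st()
for y in(-90,-60,-30,-110): print(y);to([589.3,-144.2,250],y)
E
```

```text
t 1.2 pos [191.72  594.9   242.365] q [-1.282  0.332 -0.065  1.46   0.022  1.35  -0.088] w 0.9961468862220266 F [0.042 0.324 0.227] M [-0.083  0.027  0.011]
yaw tool x deg 72.13766009744207 y [ 0.  0. -1.]
-90
t 1.2 pos [191.72  594.9   242.365] q [-1.282  0.332 -0.065  1.46   0.022  1.35  -0.088] w 0.9961468862220266 F [0.042 0.324 0.227] M [-0.083  0.027  0.011]
yaw tool x deg 72.13766009744207 y [ 0.  0. -1.]
shift cm [-58.152  -0.771 -60.512] rot deg [ -0.01  162.138   0.001]
-60
t 1.2 pos [191.72  594.9   242.365] q [-1.282  0.332 -0.065  1.46   0.022  1.35  -0.088] w 0.9961468862220266 F [0.042 0.324 0.227] M [-0.083  0.027  0.011]
yaw tool x deg 72.13766009744207 y [ 0.  0. -1.]
shift cm [-58.152  -0.771 -60.512] rot deg [ -0.008 132.138   0.003]
-30
t 1.2 pos [191.72  594.9   242.365] q [-1.282  0.332 -0.065  1.46   0.022  1.35  -0.088] w 0.9961468862220266 F [0.042 0.324 0.227] M [-0.083  0.027  0.011]
yaw tool x deg 72.13766009744207 y [ 0.  0. -1.]
shift cm [-58.152  -0.771 -60.512] rot deg [ -0.007 102.138   0.004]
-110
t 1.2 pos [191.72  594.9   242.365] q [-1.282  0.332 -0.065  1.46   0.022  1.35  -0.088] w 0.9961468862220266 F [0.042 0.324 0.227] M [-0.083  0.027  0.011]
yaw tool x deg 72.13766009744207 y [ 0.  0. -1.]
shift cm [-58.152  -0.771 -60.512] rot deg [   0.011 -177.862    0.001]
```

>>> move_arm(
  moves="-6 -0.4 -6 0 11 0; -12 -0.8 -12 0 22 0; -18 -1.2 -18 0 33 0; -23 -1.6 -24 0 44 0; -28 -1.8 -30 0 55 0; -28 -1.8 -30 0 55 0; -28 -1.8 -30 0 55 0; -28 -1.8 -30 0 55 0; -28 -1.8 -30 0 55 0; -28 -1.8 -30 0 55 0",
  jaw=1,
)

```text
time_s: 2.03
eef_pos: [392.4, 233.6, 260.8]
tool_rot: [-0.699, -0.105, 0.104, 0.7]
ft_force: [0.6, 0.8, -0.1]
gripper_width: 1.0
```

```bash
python3 -c "
from h import *
to([589.3,-144.2,250],-40)"
```

```text
t 2.0333 pos [392.447 233.639 260.774] q [-0.934 -0.069  0.285  1.868  0.02   1.338 -0.357] w 0.9995678469554794 F [ 0.622  0.78  -0.05 ] M [ 0.025 -0.043  0.001]
yaw tool x deg 17.01935659764836 y [ 0.001  0.001 -1.   ]
shift cm [  7.763   1.058 -41.892] rot deg [-0.057 57.019  0.028]
```

>>> move_arm(
  moves="0.8 0 -4.2 0 6 0; 1.6 0 -8.4 0 12 0; 2.4 0 -12.6 0 18 0; 3.2 0 -16.8 0 24 0; 4 0 -21 0 30 0; 4.8 0 -25 0 36 0; 5.6 0 -29 0 42 0; 6.4 0 -33 0 48 0; 7.2 0 -37 0 54 0; 7.8 0 -41.9 0 57 0",
)

```text
time_s: 2.87
eef_pos: [586.5, -133.5, 260.5]
tool_rot: [-0.664, 0.242, -0.243, 0.664]
ft_force: [0.1, 1.0, 0.5]
gripper_width: 1.003
```

```bash
python3 -c "
from h import *
to([589.3,-144.2,205],-40)"
```

```text
t 2.8667 pos [ 586.487 -133.536  260.465] q [-0.428  0.316  0.726  1.534 -0.212  1.371 -0.384] w 1.0026584330634438 F [0.138 1.033 0.489] M [-0.046 -0.042  0.003]
yaw tool x deg -40.11403125762833 y [ 0.001  0.    -1.   ]
shift cm [ 0.899  5.547 -0.638] rot deg [-0.04  -0.114  0.038]
```

Run:
```python
from h import *
im=cv2.imread("pics/scene1.png")
x0,y0,f=160,95,5
c=cv2.resize(im[y0:y0+120,x0:x0+155],None,fx=f,fy=f,interpolation=cv2.INTER_CUBIC)
t=np.linspace(0,2*np.pi,60)
for rad,z in((47,137),(21,170)):
    q=(proj("scene",T(p0,np.c_[rad*np.cos(t),rad*np.sin(t),0*t+z]))-[x0,y0]+.5)*f
    for a in q: cv2.circle(c,tuple(int(v) for v in a),1,(0,0,255),-1)
q=(proj("scene",T(p0,[[115,150,128],[115,-150,128],[-115,-150,128],[-115,150,128],[-95,55,171],[-95,-55,171]]))-[x0,y0]+.5)*f
for a in q: cv2.circle(c,tuple(int(v) for v in a),3,(0,255,0),-1)
print(q); cv2.imwrite("pics/s2.png",c)
```

```text
[[418.485 597.833]
 [ 24.955 253.544]
 [358.443  35.731]
 [755.657 323.057]
 [593.189 185.975]
 [442.783  77.996]]
```

View pics/s2.png

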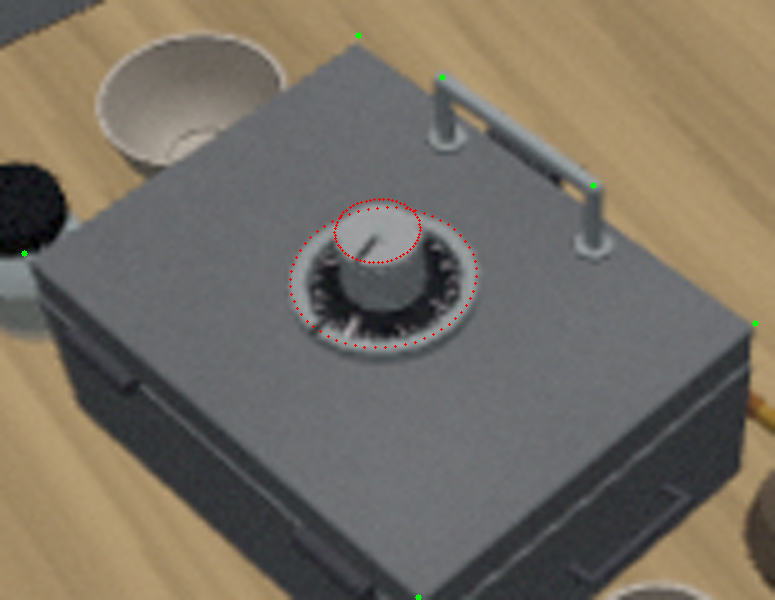

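>>> move_arm(
  moves="0.9 2 -0.5 0 0 0; 0.9 4.5 -0.5 0 0 0; 0.9 5.5 -0.5 0 0 0; 0.9 5.5 -0.5 0 0 0; 0.9 5.5 -0.5 0 0 0",
)

```text
time_s: 3.28
eef_pos: [589.1, -141.0, 205.6]
tool_rot: [-0.665, 0.241, -0.24, 0.665]
ft_force: [0.0, 0.0, 1.3]
gripper_width: 1.002
```

```bash
python3 -c "
from h import *
to([590.2,-143.6,153],-40)"
```

```text
t 3.2833 pos [ 589.093 -141.007  205.626] q [-0.4    0.365  0.711  1.598 -0.247  1.271 -0.343] w 1.001693765840495 F [0.009 0.013 1.31 ] M [-0.021 -0.049 -0.043]
yaw tool x deg -39.7948663081559 y [-0.     0.001 -1.   ]
shift cm [ 0.254  5.262 -0.129] rot deg [-0.007  0.205 -0.037]
```

>>> move_arm(
  moves="0.25 2 -0.13 0 0 0; 0.25 4 -0.13 0 0 0; 0.25 5.25 -0.13 0 0 0; 0.25 5.25 -0.13 0 0 0; 0.25 5.25 -0.13 0 0 0",
)

```text
time_s: 3.7
eef_pos: [590.5, -144.0, 153.6]
tool_rot: [-0.665, 0.241, -0.241, 0.665]
ft_force: [0.8, -0.7, 0.8]
gripper_width: 1.002
```

>>> move_arm(
  moves="0 0 0 0 0 0; 0 0 0 0 0 0; 0 0 0 0 0 0; 0 0 0 0 0 0; 0 0 0 0 0 0; 0 0 0 0 0 0; 0 0 0 0 0 0; 0 0 0 0 0 0",
  jaw=0,
)

```text
time_s: 4.37
eef_pos: [590.0, -144.0, 154.1]
tool_rot: [-0.664, 0.241, -0.241, 0.665]
ft_force: [-6.9, 4.1, 11.6]
gripper_width: 0.475
```

```bash
python3 -c "
from h import *
to([590.2,-143.6,153],-40)"
```

```text
t 4.3667 pos [ 589.979 -143.98   154.067] q [-0.378  0.416  0.692  1.652 -0.285  1.177 -0.312] w 0.474742288746008 F [-6.922  4.062 11.593] M [ 0.789  1.564 -0.045]
yaw tool x deg -39.85063531824801 y [-0.     0.002 -1.   ]
shift cm [-0.007  0.107  0.043] rot deg [-0.061  0.149 -0.067]
```

>>> move_arm(
  moves="-0.05 -0.07 0 0 0 0; -0.05 -0.07 0 0 -4 0; -0.05 -0.07 0 0 -9 0; -0.05 -0.07 0 0 -14 0; -0.05 -0.07 0 0 -20 0; -0.05 -0.07 0 0 -20 0; -0.05 -0.07 0 0 -20 0",
)

```text
time_s: 4.95
eef_pos: [590.1, -144.1, 154.1]
tool_rot: [-0.696, 0.123, -0.123, 0.697]
ft_force: [-0.6, 1.4, 5.2]
gripper_width: 0.469
```

```bash
python3 -c "
from h import *
to([590.2,-143.6,153],-40)"
```

```text
t 4.95 pos [ 590.134 -144.111  154.137] q [-0.329  0.401  0.625  1.65  -0.251  1.171  0.008] w 0.4691027998068708 F [-0.581  1.379  5.185] M [0.286 0.38  0.075]
yaw tool x deg -20.03355275149434 y [ 0.001  0.    -1.   ]
shift cm [-0.011  0.114  0.05 ] rot deg [-0.052 19.966  0.037]
```

>>> move_arm(
  moves="0 0 0 0 -6 0; 0 0 0 0 -12 0; 0 0 0 0 -18 0; 0 0 0 0 -24 0; 0 0 0 0 -30 0; 0 0 0 0 -36 0; 0 0 0 0 -40 0; 0 0 0 0 -40 0; 0 0 0 0 -40 0",
)

```text
time_s: 5.7
eef_pos: [590.7, -144.1, 154.1]
tool_rot: [0.697, 0.123, -0.121, -0.696]
ft_force: [3.8, 1.8, 4.8]
gripper_width: 0.475
```

>>> move_arm(
  moves="0 0 0 0 -6 0; 0 0 0 0 -12 0; 0 0 0 0 -18 0; 0 0 0 0 -24 0; 0 0 0 0 -28 0; 0 0 0 0 -30 0; 0 0 0 0 -30 0; 0 0 0 0 -30 0; 0 0 0 0 -30 0; 0 0 0 0 -30 0",
)

```text
time_s: 6.53
eef_pos: [591.1, -143.9, 154.2]
tool_rot: [0.642, 0.299, -0.297, -0.641]
ft_force: [5.7, 2.0, 4.0]
gripper_width: 0.47
```

Run:
```python
from h import *
st()
im=optics.read_camera("top")[:,:,::-1]; cv2.imwrite("pics/top2.png",im)
a=rect(im,"top",p0,136,50,390)
s=cv2.resize(optics.read_camera("scene")[:,:,::-1][95:215,160:315],None,fx=2.6,fy=3.25,interpolation=cv2.INTER_CUBIC)
cv2.imwrite("pics/r2.png",np.hstack([a,s[:390]]))
```

```text
t 6.5333 pos [ 591.094 -143.851  154.158] q [-0.164  0.369  0.409  1.641 -0.158  1.162  1.154] w 0.4699480132837308 F [5.739 1.976 4.042] M [ 0.131 -1.092  0.013]
yaw tool x deg 49.89886743571099 y [ 0.003 -0.    -1.   ]
```

View pics/r2.png

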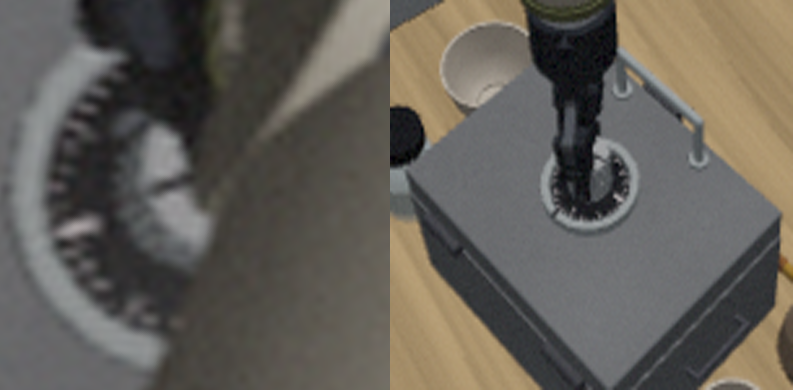

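>>> move_arm(
  moves="0 0 0 0 6 0; 0 0 0 0 13 0; 0 0 0 0 20 0; 0 0 0 0 27 0; 0 0 0 0 34 0; 0 0 0 0 41 0; 0 0 0 0 48 0; 0 0 0 0 55 0; 0 0 0 0 55 0",
)

```text
time_s: 7.38
eef_pos: [590.3, -144.1, 154.1]
tool_rot: [0.706, -0.034, 0.035, -0.706]
ft_force: [1.6, 0.3, 6.7]
gripper_width: 0.473
```

>>> move_arm(
  moves="0 0 0 0 6 0; 0 0 0 0 13 0; 0 0 0 0 20 0; 0 0 0 0 27 0; 0 0 0 0 34 0; 0 0 0 0 41 0; 0 0 0 0 48 0; 0 0 0 0 55 0; 0 0 0 0 55 0",
)

```text
time_s: 8.13
eef_pos: [589.7, -143.7, 154.1]
tool_rot: [-0.61, 0.357, -0.356, 0.611]
ft_force: [-2.8, 2.9, 10.0]
gripper_width: 0.475
```

>>> move_arm(
  moves="0 0 0 0 5 0; 0 0 0 0 10 0; 0 0 0 0 14 0; 0 0 0 0 16 0; 0 0 0 0 16 0; 0 0 0 0 16 0; 0 0 0 0 16 0; 0 0 0 0 16 0",
)

```text
time_s: 8.8
eef_pos: [589.6, -143.5, 154.1]
tool_rot: [-0.556, 0.436, -0.435, 0.557]
ft_force: [-3.2, 3.3, 10.4]
gripper_width: 0.474
```

Run:
```python
from h import *
st()
im=optics.read_camera("top")[:,:,::-1]; cv2.imwrite("pics/top3.png",im)
a=rect(im,"top",p0,136,50,390)
s=cv2.resize(optics.read_camera("scene")[:,:,::-1][125:175,210:265],(390,390),interpolation=cv2.INTER_CUBIC)
cv2.imwrite("pics/r3.png",np.hstack([a,s]))
```

```text
t 8.8 pos [ 589.612 -143.502  154.086] q [-0.466  0.449  0.816  1.657 -0.349  1.188 -0.896] w 0.4739847804869927 F [-3.158  3.299 10.419] M [ 0.881  0.743 -0.076]
yaw tool x deg -76.12036067525096 y [-0.     0.001 -1.   ]
```

View pics/r3.png

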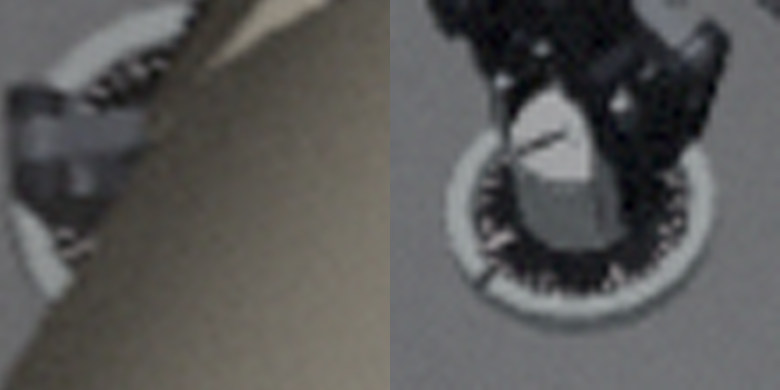

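Run:
```python
from h import *
p=p0.copy()
im=optics.read_camera("scene")[:,:,::-1].astype(np.float32).mean(2)
# sample brightness along r 26..35 vs angle, with ring-centre offset found in picture
for dx,dy in((0,0),(0,.8)):
    out=[]
    for d in np.arange(-60,10,3):
        t=np.radians(d); rr=np.arange(27,36,1.)
        q=proj("scene",T(p,np.c_[rr*np.cos(t),rr*np.sin(t),0*rr+136]))+[dx,dy]
        out.append((d,int(cv2.remap(im,q[:,0].astype(np.float32),q[:,1].astype(np.float32),cv2.INTER_LINEAR).mean())))
    print(out)
c=(np.array([[487,278],[500,240]])-[390,0])/390*[55,50]+[210,125]
print(c,proj("scene",T(p,[[43,0,137],[32*np.cos(.314),-32*np.sin(.314),136]])))
```

```text
[(np.int64(-60), 62), (np.int64(-57), 71), (np.int64(-54), 54), (np.int64(-51), 35), (np.int64(-48), 46), (np.int64(-45), 56), (np.int64(-42), 48), (np.int64(-39), 39), (np.int64(-36), 37), (np.int64(-33), 37), (np.int64(-30), 49), (np.int64(-27), 58), (np.int64(-24), 60), (np.int64(-21), 67), (np.int64(-18), 84), (np.int64(-15), 107), (np.int64(-12), 113), (np.int64(-9), 89), (np.int64(-6), 56), (np.int64(-3), 38), (np.int64(0), 33), (np.int64(3), 33), (np.int64(6), 32), (np.int64(9), 31)]
[(np.int64(-60), 56), (np.int64(-57), 38), (np.int64(-54), 38), (np.int64(-51), 50), (np.int64(-48), 50), (np.int64(-45), 42), (np.int64(-42), 38), (np.int64(-39), 36), (np.int64(-36), 44), (np.int64(-33), 59), (np.int64(-30), 63), (np.int64(-27), 70), (np.int64(-24), 79), (np.int64(-21), 98), (np.int64(-18), 120), (np.int64(-15), 115), (np.int64(-12), 80), (np.int64(-9), 49), (np.int64(-6), 40), (np.int64(-3), 38), (np.int64(0), 38), (np.int64(3), 39), (np.int64(6), 37), (np.int64(9), 32)]
[[223.679 160.641]
 [225.513 155.769]] [[223.39  158.963]
 [224.634 154.373]]
```

>>> move_arm(
  moves="0 0 0 0 -5 0; 0 0 0 0 -10 0; 0 0 0 0 -15 0; 0 0 0 0 -20 0; 0 0 0 0 -24 0; 0 0 0 0 -28 0; 0 0 0 0 -32 0; 0 0 0 0 -36 0; 0 0 0 0 -40 0; 0 0 0 0 -40 0",
)

```text
time_s: 9.78
eef_pos: [589.9, -144.0, 154.1]
tool_rot: [-0.672, 0.218, -0.218, 0.673]
ft_force: [-1.7, 1.2, 8.0]
gripper_width: 0.472
```

```bash
python3 -c "
from h import *
s,A=st();print(s['tau'])"
```

```text
t 9.7833 pos [ 589.909 -143.994  154.093] q [-0.365  0.411  0.673  1.652 -0.274  1.174 -0.251] w 0.471720417788698 F [-1.681  1.157  8.048] M [0.494 0.246 0.062]
yaw tool x deg -35.87047860065306 y [ 0.     0.001 -1.   ]
[  1.224 -50.532  10.511 -32.751   0.55   -0.567   1.376]
```

>>> move_arm(
  moves="0 0 0 0 -4 0; 0 0 0 0 -8 0; 0 0 0 0 -12 0; 0 0 0 0 -15 0; 0 0 0 0 -18 0; 0 0 0 0 -20 0; 0 0 0 0 -22 0; 0 0 0 0 -22 0",
)

```text
time_s: 10.45
eef_pos: [590.2, -144.1, 154.1]
tool_rot: [-0.702, 0.086, -0.087, 0.702]
ft_force: [1.1, 1.0, 6.6]
gripper_width: 0.473
```

```bash
python3 -c "
from h import *
s,A=st();print(s['tau'])"
```

```text
t 10.45 pos [ 590.161 -144.131  154.108] q [-0.311  0.396  0.601  1.649 -0.24   1.17   0.104] w 0.47254867519910493 F [1.134 0.989 6.593] M [ 0.249 -0.024 -0.09 ]
yaw tool x deg -14.015854291739986 y [ 0.001  0.    -1.   ]
[  0.873 -51.848   9.385 -32.609   0.528  -0.011   0.839]
```

>>> move_arm(
  moves="0 0 0 0 -2 0; 0 0 0 0 -4 0; 0 0 0 0 -4 0",
)

```text
time_s: 10.7
eef_pos: [590.2, -144.2, 154.1]
tool_rot: [-0.704, 0.061, -0.062, 0.705]
ft_force: [1.0, 0.4, 6.6]
gripper_width: 0.472
```

```bash
cat > m.py <<'E'
from h import *
s=r.state();A=R.from_quat(s["tool_rot"]).as_matrix()
print("yaw %.2f Mz %.3f tau7 %.3f j7 %.4f"%(np.degrees(np.arctan2(A[1,0],A[0,0])),s["torque"][2],s["tau"][6],s["joint_positions"][6]),s["ft_force"])
E
python3 m.py
```

```text
yaw -10.02 Mz -0.107 tau7 0.847 j7 0.1688 [1.046 0.357 6.571]
```

>>> move_arm(
  moves="0 0 0 0 -0.6 0; 0 0 0 0 -1 0",
)

```text
time_s: 10.87
eef_pos: [590.2, -144.2, 154.1]
tool_rot: [-0.705, 0.056, -0.057, 0.705]
ft_force: [2.3, 0.5, 6.8]
gripper_width: 0.47
```

```bash
python3 m.py
```

```text
yaw -9.12 Mz -0.297 tau7 0.162 j7 0.1834 [2.263 0.498 6.77 ]
```

>>> move_arm(
  moves="0 0 0 0 -0.3 0; 0 0 0 0 -0.6 0",
)

```text
time_s: 11.03
eef_pos: [590.2, -144.2, 154.1]
tool_rot: [-0.705, 0.052, -0.053, 0.705]
ft_force: [1.5, 1.0, 7.2]
gripper_width: 0.473
```

```bash
python3 m.py
```

```text
yaw -8.54 Mz -0.268 tau7 0.176 j7 0.1929 [1.467 0.996 7.162]
```

>>> move_arm(
  moves="0 0 0 0 0 0; 0 0 0 0 0 0; 0 0 0 0 0 0",
)

```text
time_s: 11.28
eef_pos: [590.2, -144.2, 154.1]
tool_rot: [-0.705, 0.052, -0.053, 0.705]
ft_force: [1.2, 0.2, 6.9]
gripper_width: 0.474
```

```bash
python3 m.py
```

```text
yaw -8.54 Mz -0.140 tau7 0.180 j7 0.1928 [1.19  0.194 6.889]
```

>>> move_arm(
  moves="0 0 0 0 0.2 0; 0 0 0 0 0.2 0; 0 0 0 0 0.2 0",
)

```text
time_s: 11.53
eef_pos: [590.2, -144.2, 154.1]
tool_rot: [-0.705, 0.054, -0.054, 0.705]
ft_force: [1.7, 0.1, 6.4]
gripper_width: 0.474
```

```bash
python3 m.py
```

```text
yaw -8.75 Mz -0.243 tau7 0.238 j7 0.1895 [1.662 0.051 6.438]
```

>>> move_arm(
  moves="0 0 0 0 0.2 0; 0 0 0 0 0.2 0; 0 0 0 0 0.2 0",
)

```text
time_s: 11.78
eef_pos: [590.2, -144.2, 154.1]
tool_rot: [-0.705, 0.055, -0.056, 0.705]
ft_force: [1.7, 1.2, 6.0]
gripper_width: 0.469
```

```bash
python3 m.py
```

```text
yaw -8.95 Mz -0.260 tau7 0.226 j7 0.1862 [1.719 1.242 5.99 ]
```

```bash
cat > m.py <<'E'
from h import *
M=[];t=[]
for i in range(5):
    optics.read_camera("top"); s=r.state(); M.append(s["torque"][2]);t.append(s["tau"][6])
A=R.from_quat(s["tool_rot"]).as_matrix()
print("yaw %.2f Mz %.3f sd %.3f tau7 %.3f"%(np.degrees(np.arctan2(A[1,0],A[0,0])),np.mean(M),np.std(M),np.mean(t)),s["ft_force"])
E
python3 m.py
```

```text
yaw -8.95 Mz -0.197 sd 0.026 tau7 0.232 [0.987 0.546 7.11 ]
```

>>> move_arm(
  moves="0 0 0 0 0.5 0; 0 0 0 0 0.5 0",
)

```text
time_s: 12.2
eef_pos: [590.2, -144.2, 154.1]
tool_rot: [-0.705, 0.058, -0.059, 0.705]
ft_force: [2.1, 1.0, 6.2]
gripper_width: 0.476
```

```bash
python3 m.py
```

```text
yaw -9.45 Mz -0.201 sd 0.032 tau7 0.191 [1.481 0.318 6.66 ]
```

>>> move_arm(
  moves="0 0 0 0 0.5 0; 0 0 0 0 0.5 0",
)

```text
time_s: 12.62
eef_pos: [590.2, -144.2, 154.1]
tool_rot: [-0.704, 0.061, -0.062, 0.704]
ft_force: [2.0, 0.7, 6.5]
gripper_width: 0.472
```

```bash
python3 m.py
```

```text
yaw -9.94 Mz -0.157 sd 0.064 tau7 0.153 [1.386 0.419 5.961]
```

>>> move_arm(
  moves="0 0 0 0 -0.5 0; 0 0 0 0 -0.5 0",
)

```text
time_s: 13.03
eef_pos: [590.2, -144.2, 154.1]
tool_rot: [-0.705, 0.058, -0.058, 0.705]
ft_force: [2.1, 1.2, 6.2]
gripper_width: 0.474
```

```bash
python3 m.py
```

```text
yaw -9.44 Mz -0.104 sd 0.021 tau7 0.123 [1.158 1.376 6.85 ]
```

>>> move_arm(
  moves="0 0 0 0 -0.5 0; 0 0 0 0 -0.5 0",
)

```text
time_s: 13.45
eef_pos: [590.2, -144.2, 154.1]
tool_rot: [-0.705, 0.055, -0.055, 0.705]
ft_force: [2.1, 0.8, 6.3]
gripper_width: 0.472
```

```bash
python3 m.py
```

```text
yaw -8.94 Mz -0.134 sd 0.026 tau7 0.155 [2.069 0.06  6.113]
```

Create m.py:
```python
from h import *
M=[];t=[]
for i in range(3):
    s=r.state(); M.append(s["torque"][2]);t.append(s["tau"][6]); i<2 and optics.read_camera("top")
A=R.from_quat(s["tool_rot"]).as_matrix()
print("yaw %.2f Mz"%np.degrees(np.arctan2(A[1,0],A[0,0])),np.array(M),"tau7",np.array(t),s["time_s"])
```

```text
(no output)
```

>>> move_arm(
  moves="0 0 0 0 -0.3 0; 0 0 0 0 -0.6 0; 0 0 0 0 -0.6 0",
)

```text
time_s: 13.95
eef_pos: [590.2, -144.2, 154.1]
tool_rot: [-0.705, 0.051, -0.052, 0.705]
ft_force: [1.7, 0.6, 6.2]
gripper_width: 0.474
```

```bash
python3 m.py
```

```text
yaw -8.34 Mz [-0.185 -0.202 -0.13 ] tau7 [0.275 0.204 0.172] 14.05
```

>>> move_arm(
  moves="0 0 0 0 -0.3 0; 0 0 0 0 -0.6 0; 0 0 0 0 -0.6 0",
)

```text
time_s: 14.3
eef_pos: [590.2, -144.2, 154.1]
tool_rot: [-0.705, 0.047, -0.048, 0.706]
ft_force: [1.8, 1.0, 5.1]
gripper_width: 0.473
```

```bash
python3 m.py
```

```text
yaw -7.74 Mz [-0.17  -0.12  -0.134] tau7 [0.283 0.212 0.179] 14.4
```

>>> move_arm(
  moves="0 0 0 0 -0.3 0; 0 0 0 0 -0.6 0; 0 0 0 0 -0.6 0",
)

```text
time_s: 14.65
eef_pos: [590.2, -144.2, 154.1]
tool_rot: [-0.706, 0.044, -0.044, 0.706]
ft_force: [1.8, 1.0, 6.5]
gripper_width: 0.477
```

```bash
python3 m.py
```

```text
yaw -7.14 Mz [-0.171 -0.17  -0.18 ] tau7 [0.289 0.218 0.186] 14.75
```

>>> move_arm(
  moves="0 0 0 0 -0.3 0; 0 0 0 0 -0.6 0; 0 0 0 0 -0.6 0",
)

```text
time_s: 15.0
eef_pos: [590.3, -144.2, 154.1]
tool_rot: [-0.706, 0.04, -0.041, 0.706]
ft_force: [2.0, 1.0, 6.5]
gripper_width: 0.475
```

```bash
python3 m.py
```

```text
yaw -6.54 Mz [-0.177 -0.13  -0.146] tau7 [0.298 0.227 0.195] 15.1
```

>>> move_arm(
  moves="0 0 0 0 -0.3 0; 0 0 0 0 -0.6 0; 0 0 0 0 -0.6 0",
)

```text
time_s: 15.35
eef_pos: [590.3, -144.2, 154.1]
tool_rot: [-0.706, 0.036, -0.037, 0.706]
ft_force: [1.4, 1.4, 6.0]
gripper_width: 0.476
```

```bash
python3 m.py
```

```text
yaw -5.95 Mz [-0.197 -0.173 -0.194] tau7 [0.306 0.234 0.202] 15.45
```

>>> move_arm(
  moves="0 0 0 0 -0.3 0; 0 0 0 0 -0.6 0; 0 0 0 0 -0.6 0",
)

```text
time_s: 15.7
eef_pos: [590.3, -144.2, 154.1]
tool_rot: [-0.706, 0.032, -0.033, 0.706]
ft_force: [1.9, 1.8, 5.9]
gripper_width: 0.473
```

```bash
python3 m.py
```

```text
yaw -5.35 Mz [-0.229 -0.213 -0.205] tau7 [0.316 0.244 0.212] 15.8
```

>>> move_arm(
  moves="0 0 0 0 -0.3 0; 0 0 0 0 -0.6 0; 0 0 0 0 -0.6 0",
)

```text
time_s: 16.05
eef_pos: [590.3, -144.2, 154.1]
tool_rot: [-0.706, 0.029, -0.03, 0.707]
ft_force: [1.8, 0.4, 6.7]
gripper_width: 0.47
```

```bash
python3 m.py
```

```text
yaw -4.74 Mz [-0.23  -0.126 -0.215] tau7 [0.327 0.255 0.223] 16.15
```

>>> move_arm(
  moves="0 0 0 0 -0.3 0; 0 0 0 0 -0.6 0; 0 0 0 0 -0.6 0",
)

```text
time_s: 16.4
eef_pos: [590.3, -144.2, 154.1]
tool_rot: [-0.707, 0.025, -0.026, 0.707]
ft_force: [1.7, 0.8, 5.9]
gripper_width: 0.47
```

```bash
python3 m.py
```

```text
yaw -4.15 Mz [-0.222 -0.236 -0.247] tau7 [0.336 0.264 0.232] 16.5
```

>>> move_arm(
  moves="0 0 0 0 -0.3 0; 0 0 0 0 -0.7 0; 0 0 0 0 -0.7 0",
)

```text
time_s: 16.75
eef_pos: [590.3, -144.2, 154.1]
tool_rot: [-0.707, 0.021, -0.022, 0.707]
ft_force: [1.1, 1.0, 6.2]
gripper_width: 0.473
```

```bash
python3 m.py
```

```text
yaw -3.45 Mz [-0.25  -0.204 -0.143] tau7 [0.371 0.289 0.245] 16.85
```

>>> move_arm(
  moves="0 0 0 0 -0.3 0; 0 0 0 0 -0.7 0; 0 0 0 0 -0.7 0",
)

```text
time_s: 17.1
eef_pos: [590.3, -144.2, 154.1]
tool_rot: [-0.707, 0.016, -0.017, 0.707]
ft_force: [0.9, 0.5, 6.9]
gripper_width: 0.471
```

```bash
python3 m.py
```

```text
yaw -2.75 Mz [-0.261 -0.194 -0.254] tau7 [0.387 0.304 0.26 ] 17.2
```

>>> move_arm(
  moves="0 0 0 0 -0.3 0; 0 0 0 0 -0.7 0; 0 0 0 0 -0.7 0",
)

```text
time_s: 17.45
eef_pos: [590.3, -144.3, 154.1]
tool_rot: [-0.707, 0.012, -0.013, 0.707]
ft_force: [2.5, 1.1, 7.2]
gripper_width: 0.473
```

```bash
python3 m.py
```

```text
yaw -2.05 Mz [-0.277 -0.271 -0.271] tau7 [0.404 0.322 0.277] 17.55
```

>>> move_arm(
  moves="0 0 0 0 -0.3 0; 0 0 0 0 -0.7 0; 0 0 0 0 -0.7 0",
)

```text
time_s: 17.8
eef_pos: [590.4, -144.2, 154.1]
tool_rot: [-0.707, 0.008, -0.009, 0.707]
ft_force: [1.5, 0.2, 5.1]
gripper_width: 0.474
```

```bash
python3 m.py
```

```text
yaw -1.34 Mz [-0.24  -0.241 -0.167] tau7 [0.356 0.26  0.212] 17.9
```

>>> move_arm(
  moves="0 0 0 0 -0.3 0; 0 0 0 0 -0.7 0; 0 0 0 0 -0.7 0",
)

```text
time_s: 18.15
eef_pos: [590.3, -144.2, 154.1]
tool_rot: [-0.707, 0.003, -0.004, 0.707]
ft_force: [2.1, 1.4, 6.3]
gripper_width: 0.473
```

```bash
python3 m.py
```

```text
yaw -0.64 Mz [-0.17  -0.203 -0.167] tau7 [0.333 0.252 0.208] 18.25
```

>>> move_arm(
  moves="0 0 0 0 -0.3 0; 0 0 0 0 -0.7 0; 0 0 0 0 -0.7 0",
)

```text
time_s: 18.5
eef_pos: [590.4, -144.2, 154.2]
tool_rot: [-0.707, -0.001, -0.0, 0.707]
ft_force: [1.7, 0.8, 6.2]
gripper_width: 0.474
```

```bash
python3 m.py
```

```text
yaw 0.05 Mz [-0.232 -0.216 -0.143] tau7 [0.349 0.266 0.222] 18.6
```

>>> move_arm(
  moves="0 0 0 0 -0.3 0; 0 0 0 0 -0.7 0; 0 0 0 0 -0.7 0",
)

```text
time_s: 18.85
eef_pos: [590.3, -144.2, 154.1]
tool_rot: [-0.707, -0.005, 0.004, 0.707]
ft_force: [2.4, 1.1, 5.6]
gripper_width: 0.476
```

```bash
python3 m.py
```

```text
yaw 0.76 Mz [-0.272 -0.239 -0.234] tau7 [0.368 0.286 0.241] 18.95
```

>>> move_arm(
  moves="0 0 0 0 -0.3 0; 0 0 0 0 -0.7 0; 0 0 0 0 -0.7 0",
)

```text
time_s: 19.2
eef_pos: [590.3, -144.2, 154.1]
tool_rot: [-0.707, -0.01, 0.009, 0.707]
ft_force: [2.9, 1.5, 6.2]
gripper_width: 0.475
```

```bash
python3 m.py
```

```text
yaw 1.45 Mz [-0.264 -0.226 -0.251] tau7 [0.386 0.304 0.259] 19.3
```

>>> move_arm(
  moves="0 0 0 0 -0.3 0; 0 0 0 0 -0.7 0; 0 0 0 0 -0.7 0",
)

```text
time_s: 19.55
eef_pos: [590.4, -144.2, 154.1]
tool_rot: [0.707, 0.014, -0.013, -0.707]
ft_force: [2.8, 0.9, 5.8]
gripper_width: 0.476
```

```bash
python3 m.py
python3 - <<'E'
from h import *
for c,off in(("scene",(0.2,1.)),("top",(0.5,-.5))):
    im=np.ascontiguousarray(optics.read_camera(c)[:,:,::-1]); cv2.imwrite(f"pics/{c}4.png",im); g=im.astype(np.float32).mean(2)
    d=np.arange(0,360,3); rr=np.arange(27,36,1.); o=[]
    for a in d:
        t=np.radians(a); q=(proj(c,T(p0,np.c_[rr*np.cos(t),rr*np.sin(t),0*rr+136]))+off).astype(np.float32)
        o.append(int(cv2.remap(g,q[:,0],q[:,1],cv2.INTER_LINEAR).mean()))
    print(c,o[10:40])
E
```

```text
yaw 2.15 Mz [-0.26  -0.312 -0.257] tau7 [0.408 0.325 0.281] 19.65
scene [34, 33, 30, 33, 39, 36, 42, 52, 74, 117, 137, 105, 77, 51, 38, 38, 39, 37, 42, 44, 45, 49, 48, 50, 65, 68, 57, 50, 44, 40]
top [41, 43, 37, 34, 34, 33, 37, 44, 59, 103, 134, 89, 46, 45, 41, 42, 43, 40, 46, 44, 41, 43, 51, 52, 67, 59, 45, 48, 49, 46]
```

>>> move_arm(
  moves="0 0 0 0 -0.3 0; 0 0 0 0 -0.7 0; 0 0 0 0 -0.7 0",
)

```text
time_s: 20.0
eef_pos: [590.4, -144.2, 154.1]
tool_rot: [0.707, 0.018, -0.017, -0.707]
ft_force: [2.3, -0.1, 6.5]
gripper_width: 0.472
```

```bash
python3 m.py
```

```text
yaw 2.85 Mz [-0.305 -0.258 -0.271] tau7 [0.429 0.346 0.302] 20.1
```

>>> move_arm(
  moves="0 0 0 0 -0.3 0; 0 0 0 0 -0.7 0; 0 0 0 0 -0.7 0",
)

```text
time_s: 20.35
eef_pos: [590.4, -144.3, 154.1]
tool_rot: [0.707, 0.023, -0.021, -0.707]
ft_force: [3.2, 0.8, 5.5]
gripper_width: 0.474
```

```bash
python3 m.py
```

```text
yaw 3.55 Mz [-0.334 -0.355 -0.396] tau7 [0.455 0.371 0.327] 20.45
```

>>> move_arm(
  moves="0 0 0 0 -0.3 0; 0 0 0 0 -0.6 0; 0 0 0 0 -0.6 0",
)

```text
time_s: 20.7
eef_pos: [590.4, -144.2, 154.1]
tool_rot: [0.707, 0.026, -0.025, -0.707]
ft_force: [2.1, 1.7, 6.4]
gripper_width: 0.473
```

```bash
python3 m.py
```

```text
yaw 4.14 Mz [-0.325 -0.322 -0.381] tau7 [0.454 0.381 0.348] 20.8
```

>>> move_arm(
  moves="0 0 0 0 -0.3 0; 0 0 0 0 -0.6 0; 0 0 0 0 -0.6 0",
)

```text
time_s: 21.05
eef_pos: [590.4, -144.3, 154.1]
tool_rot: [0.707, 0.03, -0.029, -0.706]
ft_force: [2.1, 0.3, 6.3]
gripper_width: 0.475
```

```bash
python3 m.py
```

```text
yaw 4.74 Mz [-0.386 -0.387 -0.342] tau7 [0.477 0.403 0.371] 21.15
```

```bash
cat >> m.py <<'E'
y=np.degrees(np.arctan2(A[1,0],A[0,0]))
for c,off in(("scene",(0.2,1.)),("top",(0.5,-.5))):
    g=optics.read_camera(c).astype(np.float32).mean(2)
    d=np.arange(45,85,1.); rr=np.arange(27,36,1.)
    o=np.array([cv2.remap(g,*[v.astype(np.float32) for v in (proj(c,T(p0,np.c_[rr*np.cos(a),rr*np.sin(a),0*rr+136]))+off).T],cv2.INTER_LINEAR).mean() for a in np.radians(d)])
    k=o.argmax(); sl=slice(max(k-6,0),k+7); w=np.clip(o[sl]-60,0,None); print(c,"dial",(w*d[sl]).sum()/w.sum(),"tool-pred",y+58.1)
E
python3 m.py
```

```text
yaw 4.74 Mz [-0.342 -0.354 -0.342] tau7 [0.371 0.362 0.36 ] 21.25
scene dial 61.90539986511085 tool-pred 62.84180530416159
top dial 62.09723935606835 tool-pred 62.84180530416159
```

>>> move_arm(
  moves="0 0 0 0 -0.3 0; 0 0 0 0 -0.6 0; 0 0 0 0 -0.6 0",
)

```text
time_s: 21.6
eef_pos: [590.4, -144.2, 154.1]
tool_rot: [0.706, 0.034, -0.032, -0.706]
ft_force: [3.7, 0.6, 5.6]
gripper_width: 0.473
```

```bash
python3 m.py
```

```text
yaw 5.34 Mz [-0.409 -0.359 -0.365] tau7 [0.501 0.427 0.394] 21.7
scene dial 62.35759663996886 tool-pred 63.43913317080565
top dial 62.21818407764514 tool-pred 63.43913317080565
```

>>> move_arm(
  moves="0 0 0 0 -0.3 0; 0 0 0 0 -0.6 0; 0 0 0 0 -0.6 0",
)

```text
time_s: 22.05
eef_pos: [590.4, -144.2, 154.1]
tool_rot: [0.706, 0.037, -0.036, -0.706]
ft_force: [3.1, 0.1, 5.8]
gripper_width: 0.472
```

```bash
python3 m.py
```

```text
yaw 5.95 Mz [-0.307 -0.224 -0.208] tau7 [0.348 0.29  0.257] 22.15
scene dial 63.12351039366672 tool-pred 64.0527122586772
top dial 62.88626079245118 tool-pred 64.0527122586772
```

>>> move_arm(
  moves="0 0 0 0 -0.4 0; 0 0 0 0 -0.8 0; 0 0 0 0 -0.8 0",
)

```text
time_s: 22.5
eef_pos: [590.5, -144.3, 154.1]
tool_rot: [0.706, 0.042, -0.041, -0.706]
ft_force: [3.8, 0.8, 6.1]
gripper_width: 0.469
```

```bash
python3 m.py
```

```text
yaw 6.75 Mz [-0.33  -0.294 -0.285] tau7 [0.437 0.349 0.303] 22.6
scene dial 63.83409142126329 tool-pred 64.85043446380845
top dial 63.588174008725 tool-pred 64.85043446380845
```

>>> move_arm(
  moves="0 0 0 0 -0.4 0; 0 0 0 0 -0.8 0; 0 0 0 0 -0.8 0",
)

```text
time_s: 22.95
eef_pos: [590.5, -144.2, 154.1]
tool_rot: [0.706, 0.047, -0.046, -0.706]
ft_force: [3.2, 1.4, 5.3]
gripper_width: 0.47
```

```bash
python3 m.py
```

```text
yaw 7.54 Mz [-0.349 -0.362 -0.412] tau7 [0.507 0.418 0.373] 23.05
scene dial 64.65398623205199 tool-pred 65.64329330149383
top dial 64.33044356399168 tool-pred 65.64329330149383
```

>>> move_arm(
  moves="0 0 0 0 -0.3 0; 0 0 0 0 -0.6 0; 0 0 0 0 -0.6 0",
)

```text
time_s: 23.4
eef_pos: [590.5, -144.2, 154.1]
tool_rot: [0.705, 0.051, -0.05, -0.705]
ft_force: [2.5, -0.0, 6.0]
gripper_width: 0.471
```

```bash
python3 m.py
```

```text
yaw 8.14 Mz [-0.457 -0.442 -0.382] tau7 [0.535 0.458 0.426] 23.5
scene dial 65.51941740897638 tool-pred 66.23940869140937
top dial 65.15607825937035 tool-pred 66.23940869140937
```

>>> move_arm(
  moves="0 0 0 0 -0.3 0; 0 0 0 0 -0.6 0; 0 0 0 0 -0.6 0",
)

```text
time_s: 23.85
eef_pos: [590.5, -144.3, 154.1]
tool_rot: [0.705, 0.054, -0.053, -0.705]
ft_force: [2.9, 1.2, 5.8]
gripper_width: 0.472
```

```bash
python3 m.py
```

```text
yaw 8.73 Mz [-0.492 -0.5   -0.497] tau7 [0.59  0.512 0.48 ] 23.95
scene dial 65.92461084539933 tool-pred 66.83039970278807
top dial 65.81916263875554 tool-pred 66.83039970278807
```

>>> move_arm(
  moves="0 0 0 0 -0.25 0; 0 0 0 0 -0.5 0; 0 0 0 0 -0.5 0",
)

```text
time_s: 24.3
eef_pos: [590.5, -144.2, 154.1]
tool_rot: [0.705, 0.058, -0.056, -0.705]
ft_force: [3.3, 0.2, 5.5]
gripper_width: 0.471
```

```bash
python3 m.py
```

```text
yaw 9.22 Mz [-0.568 -0.52  -0.488] tau7 [0.63  0.552 0.525] 24.4
scene dial 66.15017171889204 tool-pred 67.32351041729167
top dial 66.09678243311262 tool-pred 67.32351041729167
```

>>> move_arm(
  moves="0 0 0 0 -0.2 0; 0 0 0 0 -0.4 0; 0 0 0 0 -0.4 0; 0 0 0 0 -0.4 0",
)

```text
time_s: 24.83
eef_pos: [590.5, -144.3, 154.1]
tool_rot: [0.705, 0.06, -0.059, -0.705]
ft_force: [3.7, 0.2, 4.8]
gripper_width: 0.476
```

```bash
python3 m.py
```

```text
yaw 9.62 Mz [-0.53  -0.54  -0.533] tau7 [0.565 0.559 0.559] 24.9333
scene dial 66.84717756257479 tool-pred 67.72100012851404
top dial 66.57371095494348 tool-pred 67.72100012851404
```

>>> move_arm(
  moves="0 0 0 0 0 0; 0 0 0 0 0 0; 0 0 0 0 0 0; 0 0 0 0 0 0; 0 -2 0 0 0 0; 0 -4 0 0 0 0; 0 -6.5 0 0 0 0; 0 -6.5 0 0 0 0",
  jaw=1,
)

```text
time_s: 25.7
eef_pos: [591.4, -144.9, 223.0]
tool_rot: [0.705, 0.063, -0.059, -0.704]
ft_force: [0.6, -0.3, -0.3]
gripper_width: 1.0
```

```bash
python3 m.py; python3 -c "
from h import *
to([496.6,-159.7,163],9.45)"
```

```text
yaw 9.90 Mz [-0.007  0.019  0.024] tau7 [-0.154 -0.077 -0.038] 25.8
scene dial 61.16111844618224 tool-pred 67.99869134035524
top dial 60.93175117013915 tool-pred 67.99869134035524
t 25.9 pos [ 589.267 -144.002  217.455] q [-0.267  0.33   0.542  1.573 -0.175  1.289  0.472] w 1.0035168831944847 F [-1.162  0.022 -0.538] M [-0.012 -0.013 -0.028]
yaw tool x deg 9.915965599513964 y [-0.002  0.    -1.   ]
shift cm [-9.391  5.459  0.046] rot deg [-0.033  0.466 -0.082]
```

>>> move_arm(
  moves="-4 0 0.05 0 0.4 0; -8 0 0.05 0 0.4 0; -9.4 0 0.05 0 0.4 0; -9.4 1 0.05 0 0.4 0; -9.4 3 0.05 0 0.4 0; -9.4 5 0.05 0 0.4 0; -9.4 5.45 0.05 0 0.4 0; -9.4 5.45 0.05 0 0.4 0; -9.4 5.45 0.05 0 0.4 0",
)

```text
time_s: 26.65
eef_pos: [497.3, -159.8, 164.0]
tool_rot: [0.705, 0.058, -0.059, -0.705]
ft_force: [0.8, -0.1, 0.2]
gripper_width: 0.999
```

>>> move_arm(
  moves="0 0 0 0 0 0; 0 0 0 0 0 0; 0 0 0 0 0 0; 0 0 0 0 0 0; 0 0 0 0 0 0; 0 0 0 0 0 0; 0 0 0 0 0 0; 0 0 0 0 0 0; 0 0 0 0 0 0; 0 0 0 0 0 0",
  jaw=0,
)

```text
time_s: 27.48
eef_pos: [497.0, -159.9, 164.2]
tool_rot: [-0.705, -0.059, 0.059, 0.705]
ft_force: [-4.9, 1.0, 5.6]
gripper_width: 0.09
```

Run:
```python
from h import *
st()
s=optics.read_camera("scene")[:,:,::-1]; t=optics.read_camera("top")[:,:,::-1]
cv2.imwrite("pics/g5.png",np.hstack([cv2.resize(s[60:220,160:320],(400,400)),cv2.resize(t[120:270,270:420],(400,400))]))
```

```text
t 27.4833 pos [ 496.959 -159.936  164.22 ] q [-0.284  0.174  0.563  1.859 -0.102  1.138  0.482] w 0.09019959929394748 F [-4.885  0.988  5.57 ] M [0.114 0.744 0.051]
yaw tool x deg 9.529163820295823 y [-0.  0. -1.]
```

View pics/g5.png

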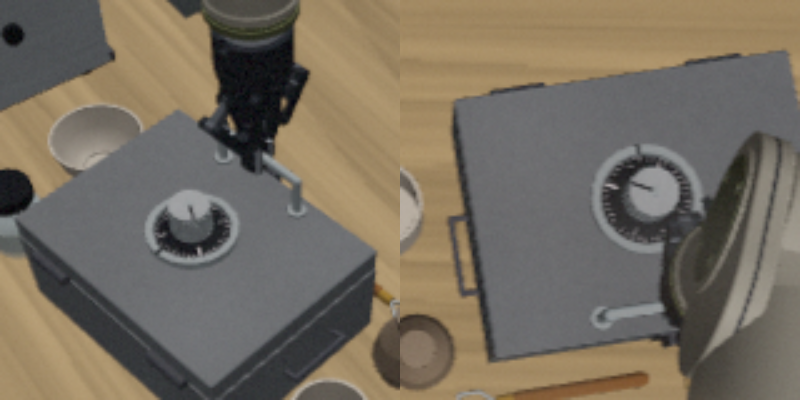

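>>> move_arm(
  moves="0 -0.05 0 0 0 0; 0 -0.1 0 0 0 0; 0 -0.1 0 0 0 0",
)

```text
time_s: 27.83
eef_pos: [496.9, -159.9, 164.4]
tool_rot: [0.705, 0.059, -0.059, -0.705]
ft_force: [1.2, -0.7, -7.5]
gripper_width: 0.094
```

>>> move_arm(
  moves="0 -0.05 0 0 0 0; 0 -0.1 0 0 0 0; 0 -0.1 0 0 0 0",
)

```text
time_s: 28.08
eef_pos: [497.3, -159.9, 165.4]
tool_rot: [0.705, 0.059, -0.059, -0.705]
ft_force: [5.3, -1.6, -10.9]
gripper_width: 0.093
```

>>> move_arm(
  moves="0.05 -0.2 0 0 0 0; 0.1 -0.35 0 0 0 0; 0.15 -0.5 0 0 0 0; 0.15 -0.5 0 0 0 0",
)

```text
time_s: 28.42
eef_pos: [499.0, -159.5, 170.6]
tool_rot: [0.705, 0.059, -0.059, -0.704]
ft_force: [6.1, -1.9, -10.5]
gripper_width: 0.094
```

>>> move_arm(
  moves="0.35 -0.6 0 0 0 0; 0.55 -1.1 0 0 0 0; 0.95 -2 0 0 0 0; 1.4 -2.84 0 0 0 0; 1.9 -3.68 0 0 0 0; 2.41 -4.49 0 0 0 0; 2.97 -5.28 0 0 0 0; 3.55 -6.05 0 0 0 0; 4.18 -6.79 0 0 0 0; 4.82 -7.51 0 0 0 0",
)

```text
time_s: 29.25
eef_pos: [544.8, -151.7, 247.0]
tool_rot: [-0.704, -0.057, 0.06, 0.705]
ft_force: [-10.3, 0.0, -5.6]
gripper_width: 0.09
```

>>> move_arm(
  moves="0.68 -0.69 0 0 0 0; 1.4 -1.34 0 0 0 0; 2.13 -1.96 0 0 0 0; 2.91 -2.55 0 0 0 0; 3.7 -3.1 0 0 0 0; 4.51 -3.62 0 0 0 0; 5.35 -4.1 0 0 0 0; 6.21 -4.56 0 0 0 0; 7.08 -4.96 0 0 0 0; 7.98 -5.34 0 0 0 0",
)

```text
time_s: 30.08
eef_pos: [624.3, -138.2, 303.5]
tool_rot: [-0.704, -0.059, 0.059, 0.705]
ft_force: [-14.3, 1.7, 10.9]
gripper_width: 0.088
```

>>> move_arm(
  moves="0.91 -0.33 0 0 0 0; 1.83 -0.62 0 0 0 0; 2.77 -0.87 0 0 0 0; 3.71 -1.08 0 0 0 0; 4.1 -1.15 0 0 0 0; 4.1 -1.15 0 0 0 0; 4.1 -1.15 0 0 0 0; 4.1 -1.15 0 0 0 0",
)

```text
time_s: 30.75
eef_pos: [666.7, -131.1, 315.4]
tool_rot: [0.705, 0.061, -0.057, -0.704]
ft_force: [-3.1, 0.4, 9.5]
gripper_width: 0.09
```

Run:
```python
from h import *
s,A=st(); d=s["eef_pos"]-8*A[:,1]; h=T(p0+[.9,.1,0],[115,0,100])[0]
u=(h-d); print("theta",np.degrees(np.arctan2(d[2]-100,u[0]*np.cos(.165)+u[1]*np.sin(.165)))-18.7)
```

```text
t 30.75 pos [ 666.679 -131.126  315.43 ] q [-0.233  0.462  0.549  1.206 -0.237  1.529  0.445] w 0.0898900466306735 F [-3.149  0.441  9.526] M [ 0.088  0.723 -0.008]
yaw tool x deg 9.609961373060036 y [ 0.006  0.    -1.   ]
theta 61.778250428966885
```

>>> move_arm(
  moves="0 0 0 0 0 0; 0 0 0 0 0 0; 0 0 0 0 0 0; 0 0 0 0 0 0; 0 -1 0 0 0 0; 0 -2.5 0 0 0 0; 0 -4.5 0 0 0 0; 0 -7 0 0 0 0; 0 -9 0 0 0 0; 0 -9 0 0 0 0",
  jaw=0.35,
)

```text
time_s: 31.58
eef_pos: [665.9, -132.0, 406.4]
tool_rot: [0.705, 0.061, -0.057, -0.704]
ft_force: [-0.8, 0.2, 0.9]
gripper_width: 0.349
```

>>> move_arm(
  moves="-2 -1 0 0 0 0; -5 -1 0 0 0 0; -8 -1 0 0 0 0; -11 -1 0 0 0 0; -14 -1 0 0 0 0; -17 -1 0 0 0 0; -17 -1 0 0 0 0; -17 -1 0 0 0 0",
)

```text
time_s: 32.25
eef_pos: [496.6, -160.4, 412.2]
tool_rot: [-0.704, -0.059, 0.057, 0.705]
ft_force: [0.3, 0.3, -0.6]
gripper_width: 0.349
```

Run:
```python
from h import *
st()
s=optics.read_camera("scene")[:,:,::-1]; t=optics.read_camera("top")[:,:,::-1]
cv2.imwrite("pics/o6.png",np.hstack([cv2.resize(s[40:280,120:360],(400,400)),cv2.resize(t[80:320,240:480],(400,400))]))
for k in ["mug_mid","bowl_mid","glaze_jar_mid","bud_vase_mid","trim_tool_mid","wood_rib_mid"]:
    print(k,[(c,np.round(d["at"]),round(d["confidence"],2)) for c in("scene","top") for d in recognise(c,k)[:1]])
```

```text
t 32.25 pos [ 496.573 -160.364  412.241] q [-0.318  0.053  0.579  1.45  -0.031  1.645  0.423] w 0.3488434177360368 F [ 0.315  0.315 -0.642] M [ 0.016 -0.028  0.038]
yaw tool x deg 9.479851393150899 y [ 0.003  0.002 -1.   ]
mug_mid [('scene', array([582.,  88.,  47.]), 0.68), ('top', array([591.,  93.,  18.]), 0.56)]
bowl_mid []
glaze_jar_mid [('scene', array([ 729., -353.,   90.]), 0.55), ('top', array([ 722., -354.,   85.]), 0.63)]
bud_vase_mid [('scene', array([472.,  63.,  63.]), 0.66), ('top', array([458.,  52.,  63.]), 0.63)]
trim_tool_mid [('scene', array([422., -32.,   7.]), 0.41), ('top', array([422., -82.,  11.]), 0.7)]
wood_rib_mid [('top', array([ 445., -265.,    8.]), 0.79)]
```

View pics/o6.png

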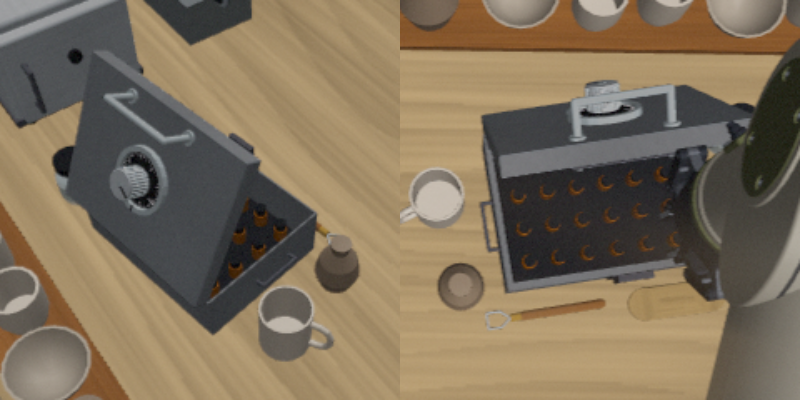

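```bash
python3 -c "
from bench import r
print(r.finish_job())"
```

```text
the job is handed in; nothing more can be done
None
```

The chest is open and the job is handed in at about 33 s of the 72 s allowed. It reported no verdict.

**Dial:** I turned it left to 12, where the picture read 1.89 rad. I then turned it right to 38; the picture read about -0.3 rad, and the tool had turned 126°. The last left turn was in steps of 0.4 to 0.8°. The torque rose steadily to about 0.53 N m at about 1.16 rad, against about 0.2 to 0.35 N m while drawing. I took that as the bolt bearing on its stop with roughly 10 to 15 N. The stop felt soft rather than dead, so this is inferred and was not seen directly. When I let go, the dial sprang back to about 1.06 rad and stayed there.

**Lid:** It lifted freely with about 11 N and no catch on the keeper. I raised it to about 61° and released it. The last picture shows it standing open with the arm clear, and the force reading is near zero.

**Pots and tools:**
- **Mug, vase and trimming tool:** found within about 5 mm of where they started.
- **Glass jar and wooden rib:** the top camera read the jar about 28 mm and the rib 14 mm off. The arm and lid partly hid both at the time. The side camera put the jar about 14 mm off. The arm never went near either of them.
- **Bowl:** hidden in the last pictures, so not checked.

**Not confirmed:** I could not see the bolt in the last picture, so its drawn position rests on the dial reading and the free lift.

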